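# Free a jammed tube block from a dry-bath heater

## Task

The aluminium tube block has stuck in the well of the dry-bath heater. Lift the hood off the heater and stand it upright on the bench mat, then take the block by its T-handle and, instead of yanking it straight out, rock it side to side: work one end up clearly while the other is still home, then the other end, until it frees. Finish while still holding the block by its handle, level and just clear above its well (a finger's breadth or two above the rim), and leave the bottle, jar, tube racks and tip box beside it where they stand.

Things in the scene. Friction and masses are not known exactly. Their poses are not given: they have to be found in the camera images.
- heater: Dry-bath heater, a white bench instrument 200 mm deep (x), 150 mm wide (y), its flat deck 78 mm high, a sloping control panel on its -x side; it does not move. Origin at the centre of its underside, x to the rear, y to the left, z up. The block's well lies in the deck, framed by a black collar 6 mm high (outside 65 x 84 mm).
- well (a point): Middle of the well's floor, 25 mm to +x of the heater's origin, 54 mm above the bench; axes as the heater's. The well is 30 mm deep to the collar's top, 55 mm (x) by 74 mm (y) wide. Spring strips in its +y and -y walls, 12 to 20 mm above the floor, press on the block's ends with about 18 N each: a straight pull takes 20 to 30 N, rocking about 12 N sideways at the handle.
- block: Aluminium tube block, 52 (x) by 70 (y) by 44 mm high, eight 11 mm bores in its top, about 0.4 kg, a steel T-handle in its middle. Origin at the centre of its underside, at the well point while seated (axes as the heater's, 14 mm proud of the collar). Seated it can tilt 0.13 rad about x, more as it rises; pull up while rocking or it sinks back.
- handle (a point): Centre of the T-handle's round crossbar, 86 mm above the block's underside and 42 mm above its top: bar 12 mm thick, 60 mm long along the block's x, on an 8 mm rod. Pinch it across y from above. Rock it about 8 to 12 mm to either side with the hand tilting along, allowing for the arm's give under load.
- block_left (a point): Lower edge of the block's left end: 35 mm to +y of the block's origin, at its underside.
- block_right (a point): Lower edge of the block's right end: 35 mm to -y of the block's origin, at its underside.
- hood: Grey plastic hood, open below, 77 mm (x) by 97 mm (y) outside, 69 x 89 mm inside, 84 mm high, 0.18 kg, standing on the heater's deck over the collar, block and T-handle (whose top is 10 mm under the hood's ceiling). Origin at the centre of its open rim, z up.
- hood_grip (a point): Grip point of the hood's top tab, 106 mm above the hood's rim and 22 mm above its roof; the black tab is 12 mm thick along y, 46 mm long along x, 30 mm high.
- mat: Grey rubber bench mat, 190 x 190 mm, 4 mm thick, fixed, to one side of the heater. Origin at the centre of its underside.
- rack: Blue microtube rack, 110 (x) x 190 (y) x 38 mm, a few tubes in it; not to be disturbed. Origin at the centre of its underside.
- reagent: Glass reagent bottle, 64 mm diameter, 135 mm high; not to be disturbed. Origin at the centre of its underside.
- jar: Glass jar with metal lid, 80 mm diameter, 105 mm high; not to be disturbed. Origin at the centre of its underside.
- tipbox: White pipette-tip box, 84 (x) x 122 (y) x 64 mm; not to be disturbed. Origin at the centre of its underside.
- smallrack: Low white tube rack, 60 (x) x 110 (y) x 20 mm; not to be disturbed. Origin at the centre of its underside.
Things that resemble listed ones, but are neither listed nor needed, are in the scene too. Leave any green or pink look-alike of the hood alone.

How it is judged:
By the outcome, as a careful person would: the job done as asked, in the order asked, and still so for the second after the job is handed in, while the arm keeps its last pose, push and grip.
It also fails if it takes over 64 s, if anything falls off the work surface, if the arm or the gripper's body presses on something with over 40 N, if the wrist force passes 120 N, or if a joint passes its speed limit or range.

## Robot

A 6-joint arm with a two-finger parallel gripper is mounted at the origin on the work surface. World frame = base frame: x ahead of the robot, y to its left, z up, the work surface at z = 0. Lengths are in mm, angles in degrees, forces in N, time in s.
With the tool pointing down it reaches from about 300 to 850 mm from the base axis. Payload 4.2 kg.
Tool frame: the origin (TCP) lies between the finger pads; the fingertips stand 19 mm ahead of it and the grasp point (between the pads) is the TCP (env.tips_ahead is the distance from the TCP to the fingertips, in mm); z points along the fingers, y is the direction in which the jaws open and shut (so a half turn about z gives the same grasp; the last joint's range is limited). The gripper opens to 91 mm and grips with 3 to 60 N. Pads are 32 mm wide; open, the fingers measure 118 mm over their backs; the gripper's body (76 mm by 178 mm) begins 60 mm behind the grasp point.
Start: joints at [75.802, 18.312, 89.639, -0, 72.044, -1.146], TCP at [129.856, 560.16, 232.976] pointing down, gripper open.
Joint ranges: [-177.97, 177.97], [-48.28, 115.42], [12.27, 149.76], [-77.06, 257.06], [2.81, 150.46], [-146.56, 146.56]. Speed limits (degrees/s): [147.25, 147.25, 180, 180, 180, 180].

## Interface

Orientations are given as [roll, pitch, yaw] about the fixed x, y, z axes, in that order (R = Rz(yaw) Ry(pitch) Rx(roll)).
In Python, from workcell import telemetry, viewer, job_done, env gives the robot as it stands. The module is installed in compiled form; this text tells all that it offers.
- The arm moves only by the shell command python3 -m jog 'ROWS' [FORCE]. ROWS is JSON, a list of rows, each a list of 3 entries, a list of its own where there are three numbers: the shift along the tool's x, y, z in cm, then the turn about the tool's z in degrees, then the opening, from 0 (shut) to 1 (fully open). A call has 1 to 10 rows; each row shifts and turns the pose as measured when the row begins, along the tool's axes as they then stand; what a row does not reach is not made up. A row lasts 1/8 s, in which the tool goes at most 62.5 mm and 10.7 degrees, less where a joint would pass 70% of its speed; a pose out of reach is approached as far as the arm can. A call is refused whole if a number of a shift passes 6.25 or a number of a turn 10.7, either way. A call with a gripper value outside its range is refused whole. The fingers move at their own pace and stop on an object; FORCE is the grip in N (left out, the last holds). Time passes only in rows, so rows that do not move let the fingers close. It gives the time, the measured TCP pose, the force and the opening at its end, in the units of the state.
- telemetry.state(): the state, without advancing time (a new reading comes with each control period).
- viewer.grab_frame(name): name is "side" or "top" or "wrist"; returns a dict with "color" (384x512x3 uint8, red, green, blue), "K" (3x3 intrinsics, pixels), "rvec" (rotation vector, rad) and "tvec" (3), from world to camera coordinates, as OpenCV has them. Camera axes: x right, y down, z forward; pixel columns grow to the right and rows downward; lengths in mm; the calibration is good to about 2 mm. The wrist camera is an equidistant fisheye: a pixel r from the principal point sees the ray r / f radians off the axis. A picture is of the moment at which its call begins. There is no depth.
- job_done(): hands the job in, once; it reports no verdict.
The state is a dict: "time_s": time; "qpos": joint angles; "qvel": joint speeds; "effort": joint torques, N m; "ee_pos": TCP position; "ee_rot": TCP orientation; "force": force on the tool from outside, world axes, zero at the start; "torque": the same for the moment, N m; "gripper_width": finger opening in mm.
Only numpy, scipy, OpenCV 4.12 (cv2) and the standard library are available. Lean on these libraries where they do the work, as an engineer would, in place of code of your own. Each camera call takes 0.05 s, during which the arm holds its last target. There are 200 camera calls.

## Working session

There is one attempt and no reset: what is moved stays moved. The work goes in short steps, Python scripts to look and compute and a shell command to move; the robot and the scene stay as the last step left them, time stands still between calls to the robot, and variables do not carry over. Pictures are saved under pics/ and viewed, about 8 in all and at most 12, crops included, and the job is handed in when it is done.

```bash
mkdir -p pics; cat > h.py <<'E'
import numpy as np, cv2
from workcell import telemetry, viewer, env
def grab(n,f):
    d=viewer.grab_frame(n); cv2.imwrite('pics/%s.png'%f,d['color'][:,:,::-1]); np.savez('pics/%s.npz'%f,**{k:np.array(d[k]) for k in('K','rvec','tvec')}); return d
def ray(f,u,v):
    d=np.load('pics/%s.npz'%f); R=cv2.Rodrigues(d['rvec'])[0]; c=-R.T@d['tvec'].ravel()
    K=d['K']; p=np.array([(u-K[0,2])/K[0,0],(v-K[1,2])/K[1,1],1.])
    if f.startswith('w'):
        r=np.hypot(p[0],p[1]); p=np.array([p[0]/r*np.sin(r),p[1]/r*np.sin(r),np.cos(r)])
    return c,R.T@p
def atz(f,u,v,z):
    c,d=ray(f,u,v); return c+d*(z-c[2])/d[2]
def proj(f,P):
    d=np.load('pics/%s.npz'%f);R=cv2.Rodrigues(d['rvec'])[0];q=R@np.array(P,float)+d['tvec'].ravel();K=d['K']
    if f.startswith('w'):
        r=np.hypot(q[0],q[1]);t=np.arctan2(r,q[2]);q=np.array([q[0]/r*t,q[1]/r*t,1])
    q=q/q[2]; return (K@q)[:2]
E
python3 - <<'E'
from h import *
a=grab('top','t1')['color'];b=grab('side','s1')['color']
im=np.vstack([a,b])[:,:,::-1]
cv2.imwrite('pics/both.png',np.hstack([a,b])[:,:,::-1][:, :])
print(telemetry.state())
for f in('t1','s1'):
    c,d=ray(f,256,192);print(f,c,d,np.load('pics/%s.npz'%f)['K'].tolist())
E
```

```text
{'time_s': 0.1, 'qpos': array([ 7.58025192e+01,  1.83476554e+01,  8.96991844e+01, -5.06818172e-04,
        7.20442253e+01, -1.14544309e+00]), 'qvel': array([ 0.04125346, -0.02522125, -0.26194222, -0.13417643,  0.08017142,
       -0.00910056]), 'effort': array([-5.64363418e-04, -4.13338244e+01, -2.32511133e+01,  7.28445640e-02,
        4.21470590e-02, -6.22978951e-05]), 'ee_pos': array([129.74936261, 559.73654808, 232.20913836]), 'ee_rot': array([-1.79908944e+02, -1.33863998e-03,  1.66948118e+02]), 'force': array([-1.24999959,  0.08210947,  0.27907859]), 'torque': array([ 0.00793451, -0.0121635 ,  0.05266224]), 'gripper_width': 91.18851136510396}
t1 [ 212.31619368    3.88984179 1411.90896504] [ 0.18790366 -0.00940605 -0.98233158] [[490.7658753405503, 0.0, 252.45726993848163], [0.0, 490.7658753405503, 183.22795066617036], [0.0, 0.0, 1.0]]
s1 [  26.07996627 -614.03130101  674.23149958] [ 0.46156943  0.68650435 -0.5625121 ] [[350.73964813111445, 0.0, 260.5660854994457], [0.0, 350.73964813111445, 200.4828110730168], [0.0, 0.0, 1.0]]
```

View pics/t1.png

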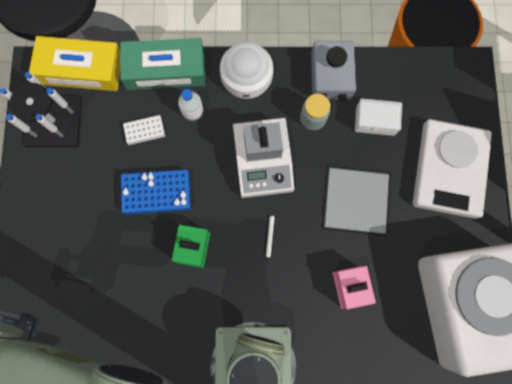

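View pics/s1.png

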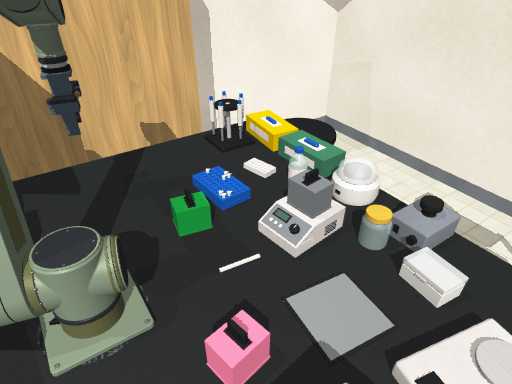

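The top view shows the heater at (263,157) with the grey hood on its deck at (263,140). The green hood at (190,246) and the pink one at (354,288) are look-alikes to leave alone. The mat is at (357,201), the bottle at (190,104), the jar at (316,112) and the tip box at (378,117). The grey hood fits the description because it stands on the heater. I'll confirm that in one enlarged crop.

```bash
python3 - <<'E'
from h import *
a=cv2.imread('pics/t1.png')[105:245,225:400]; b=cv2.imread('pics/s1.png')[155:260,250:350]
a=cv2.resize(a,None,fx=3.2,fy=3.2,interpolation=cv2.INTER_CUBIC)
cv2.imwrite('pics/c1.png',a)
E
```

```text
(no output)
```

View pics/c1.png

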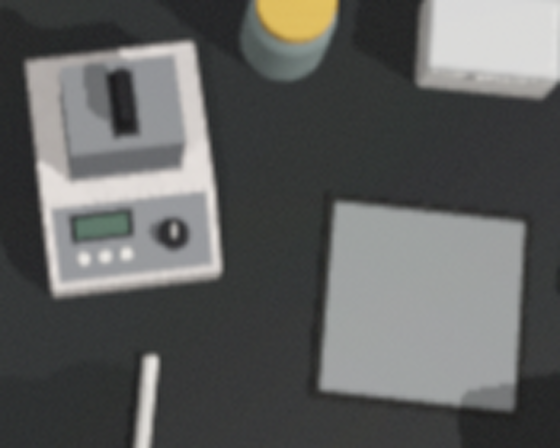

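The crop shows the grey hood on the white heater, with roof corners at about (60,65), (178,57), (183,147) and (67,160) and its black tab from (119,70) to (127,134). The mat corners are (333,200), (525,220), (515,410) and (318,392).

```bash
python3 - <<'E'
from h import *
T=lambda x,y,z:atz('t1',225+(x+.5)/3.2-.5,105+(y+.5)/3.2-.5,z)
def show(n,pts,z):
    P=np.array([T(*p,z) for p in pts]); print(n,P.mean(0).round(1),'sides',[np.linalg.norm(P[i]-P[i-1]).round() for i in range(len(P))],P.round()[:,:2].tolist())
    for i in range(len(P)): e=P[i]-P[i-1]; print('  ang',np.degrees(np.arctan2(e[1],e[0])).round(1),end='')
    print()
show('roof',[(60,65),(178,57),(183,147),(67,160)],162)
show('tab',[(122,70),(127,134)],192)
show('deck rear',[(25,62),(192,42)],78)
show('mat',[(333,200),(525,220),(515,410),(318,392)],4)
R=lambda u,v,z:atz('t1',u,v,z).round()[:2]
print('jar',R(318,105,105),'bottle',R(187,96,135),'tipbox',R(379,114,64))
print('smallrack',R(144,130,20),'rack',R(155,190,38),'pink',R(356,286,80),'greenbox',R(163,60,80))
E
```

```text
roof [597.1 -26.4 162. ] sides [np.float64(82.0), np.float64(99.0), np.float64(78.0), np.float64(96.0)] [[634.0, 25.0], [641.0, -73.0], [563.0, -77.0], [552.0, 19.0]]
  ang 4.2  ang -85.9  ang -177.7  ang 96.6
tab [592.1 -27.7 192. ] sides [np.float64(54.0), np.float64(54.0)] [[619.0, -26.0], [565.0, -30.0]]
  ang 4.0  ang -176.0
deck rear [674.  -16.8  78. ] sides [np.float64(150.0), np.float64(150.0)] [[665.0, 58.0], [683.0, -91.0]]
  ang 97.2  ang -82.8
mat [ 458.6 -303.     4. ] sides [np.float64(179.0), np.float64(177.0), np.float64(176.0), np.float64(177.0)] [[556.0, -224.0], [537.0, -401.0], [362.0, -382.0], [379.0, -205.0]]
  ang -6.2  ang -96.1  ang 173.8  ang 84.7
jar [ 712. -184.] bottle [726. 182.] tipbox [ 700. -365.]
smallrack [666. 322.] rack [481. 279.] pink [ 213. -274.] greenbox [860. 262.]
```

```bash
cat >> h.py <<'E'
def R_now():
    from scipy.spatial.transform import Rotation as Ro
    s=telemetry.state(); return s,Ro.from_euler('xyz',s['ee_rot'],degrees=True).as_matrix()
def go(target,yaw=None):
    s,R=R_now(); d=R.T@(np.array(target,float)-s['ee_pos'])/10
    print('at',s['ee_pos'].round(1),s['ee_rot'].round(1),'t',round(s['time_s'],2),'F',s['force'].round(1),'w',round(s['gripper_width'],1),'q6',s['qpos'].round(0))
    print('tool shift cm',d.round(2),'norm',np.linalg.norm(d).round(2), '' if yaw is None else 'turn %.1f'%(-((yaw-s['ee_rot'][2]+180)%360-180)))
E
python3 -m jog '[[[-4.8,-3.8,-0.4],0,1],[[-4.8,-3.8,-0.4],0,1],[[-4.8,-3.8,-0.4],0,1],[[-4.8,-3.8,-0.4],0,1],[[-4.8,-3.8,-0.4],0,1],[[-4.8,-3.8,-0.4],0,1],[[-4.8,-3.8,-0.4],0,1],[[-4.8,-3.8,-0.4],0,1],[[-4.8,-3.8,-0.4],0,1],[[-4.8,-3.8,-0.4],0,1]]' 30
python3 -c "
from h import *
go([597,-26,270],186)"
```

```text
time_s: 1.35
ee_pos: [518.0, 74.1, 270.5]
ee_rot: [-179.8, -0.1, 167.4]
force: [0.2, 1.2, -0.5]
gripper_width: 91.0
at [518.   74.1 270.5] [-1.798e+02 -1.000e-01  1.674e+02] t 1.35 F [ 0.2  1.2 -0.5] w 91.0 q6 [  7.  12.  92.  -0.  75. -70.]
tool shift cm [-9.89 -8.05  0.07] norm 12.75 turn -18.6
```

```bash
python3 -m jog '[[[-4.9,-4.0,0],0,1],[[-4.9,-4.0,0],0,1],[[0,0,0],-9.3,1],[[0,0,0],-9.3,1],[[0,0,0],0,1]]'
python3 -c "
from h import *
grab('wrist','w1')
go([597,-26,270],186)"
```

```text
time_s: 1.98
ee_pos: [596.6, -29.5, 267.2]
ee_rot: [-179.9, -0.4, -173.9]
force: [-1.0, 0.0, 0.8]
gripper_width: 91.2
at [596.5 -29.4 267.3] [-179.9   -0.4 -174. ] t 2.02 F [-0.2  1.  -0.3] w 91.1 q6 [  -4.   19.   83.   -0.   78. -100.]
tool shift cm [-0.08  0.33 -0.28] norm 0.44 turn 0.0
```

View pics/w1.png

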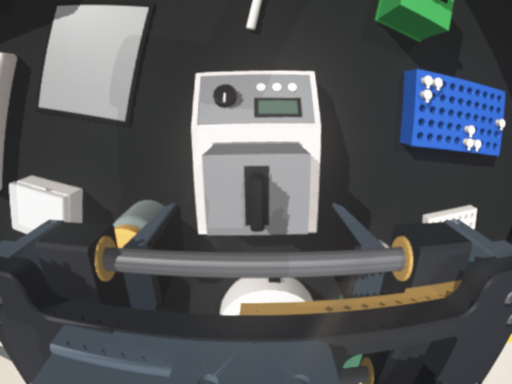

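The tool is square with the heater. The tab shows at columns 245–269 and rows 165–230, and the roof's side edges are at columns 204 and 310.

```bash
python3 - <<'E'
from h import *
for n,p,z in[('tab top corners',[(245,166),(269,166),(268,205),(247,205)],192),('roof edges',[(204,155),(311,155),(309,232),(205,232)],162),('deck sides',[(196,232),(319,232)],78),('heater front',[(195,72),(315,70)],40)]:
    P=np.array([atz('w1',*q,z) for q in p]);print(n,P.round(1)[:,:2].tolist(),P.mean(0).round(1))
for P in([597,-26,192],[597,-26,162],[597+23,-24,192]):print(proj('w1',P))
s,R=R_now();print(R.round(3), ray('w1',256,192))
E
```

```text
tab top corners [[568.3, -39.7], [566.3, -21.1], [598.3, -18.0], [600.1, -34.9]] [583.3 -28.4 192. ]
roof edges [[568.4, -77.0], [558.2, 17.0], [631.5, 27.0], [642.1, -71.7]] [600.  -26.2 162. ]
deck sides [[682.9, -94.4], [666.3, 61.1]] [674.6 -16.7  78. ]
heater front [[484.1, -117.0], [465.1, 34.1]] [474.6 -41.5  40. ]
[258.346576   202.52900016]
[257.90931999 191.94269992]
[257.64109473 228.82243381]
[[-0.994 -0.105 -0.006]
 [-0.105  0.994 -0.003]
 [ 0.006 -0.002 -1.   ]] (array([521.62071773, -37.43932017, 419.01434239]), array([ 0.28206535,  0.036308  , -0.95870792]))
```

```bash
python3 -m jog '[[[-0.25,0.3,3.0],0,1],[[0,0,2.5],0,1],[[0,0,2.0],0,1],[[0,0,0.4],0,1]]' 30
python3 -c "
from h import *
go([599,-26,186],186)"
```

```text
time_s: 2.52
ee_pos: [598.0, -24.8, 186.9]
ee_rot: [-179.9, -0.3, -174.4]
force: [-0.1, -0.2, 0.9]
gripper_width: 91.1
at [598.  -24.8 186.9] [-179.9   -0.3 -174.4] t 2.52 F [-0.1 -0.2  0.9] w 91.1 q6 [ -3.  22.  90.  -0.  68. -99.]
tool shift cm [-0.09 -0.13  0.09] norm 0.18 turn -0.4
```

```bash
python3 -m jog '[[[-0.1,-0.13,0],0,1],[[0,0,0],0,0],[[0,0,0],0,0],[[0,0,0],0,0],[[0,0,0],0,0],[[0,0,0],0,0],[[0,0,0],0,0]]' 30
python3 -m jog '[[[0,0,-0.3],0,0],[[0,0,-1.0],0,0],[[0,0,-2.0],0,0],[[0,0,-3.0],0,0]]' 30
python3 -c "
from h import *
go([599,-26,300],186)"
```

```text
time_s: 3.4
ee_pos: [600.6, -25.8, 190.1]
ee_rot: [-179.8, 0.0, -174.5]
force: [-0.9, 0.1, 0.2]
gripper_width: 34.2
time_s: 3.9
ee_pos: [599.0, -25.6, 252.9]
ee_rot: [-179.9, -0.3, -174.5]
force: [-0.1, 0.1, -1.7]
gripper_width: 11.6
at [599.  -25.6 252.9] [-179.9   -0.3 -174.5] t 3.9 F [-0.1  0.1 -1.7] w 11.6 q6 [ -3.  20.  84.  -0.  76. -99.]
tool shift cm [ 0.03 -0.05 -4.71] norm 4.71 turn -0.5
```

```bash
python3 - <<'E'
from h import *
a=grab('side','s2')['color'];b=grab('wrist','w2')['color']
c=cv2.resize(a[110:260,220:370],(384,384),interpolation=cv2.INTER_CUBIC)
cv2.imwrite('pics/c2.png',cv2.resize(np.hstack([c,b])[:,:,::-1],(800,343)))
E
```

```text
(no output)
```

View pics/c2.png

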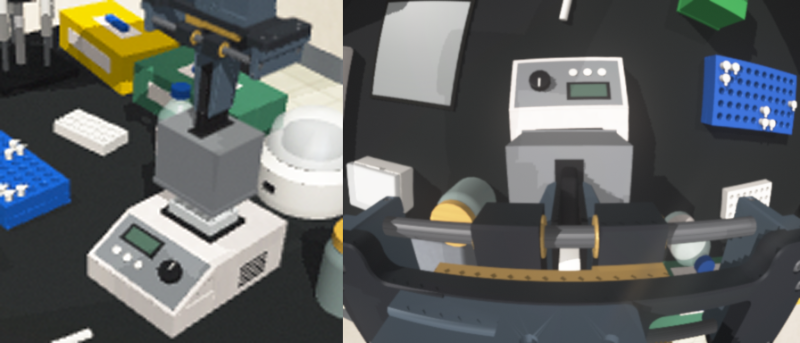

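The hood is held by its tab and hangs level over the collar. Next I'll work out the offset from the roof to the TCP, then lift and carry it.

```bash
python3 - <<'E'
from h import *
for z in(200,210,220,230,240):
    P=[atz('w2',*p,z) for p in((183.7,163.5),(324.8,165))];print(z,np.linalg.norm(P[0]-P[1]).round(1),P[0].round())
go([599,-26,310])
E
python3 -m jog '[[[0,0,-3.0],0,0],[[0,0,-3.0],0,0]]' 30
python3 -c "
from h import *
go([459,-303,310])"
```

```text
200 103.2 [572. -80. 200.]
210 98.2 [570. -78. 210.]
220 93.3 [568. -76. 220.]
230 88.4 [565. -73. 230.]
240 83.4 [563. -71. 240.]
at [601.4 -25.7 256.5] [-179.8    0.2 -174.5] t 4.0 F [ 0.8  0.1 -1.4] w 11.5 q6 [ -3.  20.  84.  -0.  76. -99.]
tool shift cm [ 0.22 -0.02 -5.35] norm 5.36 
time_s: 4.25
ee_pos: [599.4, -25.4, 313.6]
ee_rot: [-179.9, -0.2, -174.5]
force: [1.3, 0.3, -1.8]
gripper_width: 11.7
at [599.4 -25.4 313.6] [-179.9   -0.2 -174.5] t 4.25 F [ 1.3  0.3 -1.8] w 11.7 q6 [ -3.  19.  78.  -0.  84. -99.]
tool shift cm [ 16.63 -26.29   0.5 ] norm 31.11
```

```bash
python3 -m jog '[[[2,-3.1,0],0,0],[[3.3,-5.2,0],0,0],[[3.3,-5.2,0],0,0],[[3.3,-5.2,0],0,0],[[3.0,-4.7,0],0,0],[[1.5,-2.4,0],0,0],[[0,0,0],10,0],[[0,0,0],0,0]]' 30
python3 -c "
from h import *
go([459,-303,170])"
```

```text
time_s: 5.25
ee_pos: [456.1, -305.0, 307.4]
ee_rot: [180.0, -0.5, 175.4]
force: [-1.1, 0.2, -2.2]
gripper_width: 11.4
at [ 456.1 -305.   307.4] [180.   -0.5 175.4] t 5.25 F [-1.1  0.2 -2.2] w 11.4 q6 [ -35.   14.   85.   -0.   81. -120.]
tool shift cm [-0.41  0.21 13.74] norm 13.75
```

```bash
python3 -m jog '[[[-0.2,0.2,4],0,0],[[0,0,4],0,0],[[0,0,4],0,0],[[0,0,3],0,0],[[0,0,1],0,0],[[0,0,0.5],0,0]]' 30
python3 - <<'E'
from h import *
go([459,-303,130])
a=grab('side','s3')['color']
c=cv2.resize(a[150:384,230:430],(600,702),interpolation=cv2.INTER_CUBIC)[:600]
cv2.imwrite('pics/c3.png',c[:,:,::-1])
E
```

```text
time_s: 6.0
ee_pos: [458.2, -300.8, 136.8]
ee_rot: [180.0, -0.5, 176.6]
force: [-0.0, 0.7, -1.0]
gripper_width: 11.9
at [ 458.2 -300.8  136.8] [180.   -0.5 176.6] t 6.0 F [-0.   0.7 -1. ] w 11.9 q6 [ -34.   21.  101.   -0.   59. -121.]
tool shift cm [-0.1  -0.21  0.67] norm 0.71
```

View pics/c3.png

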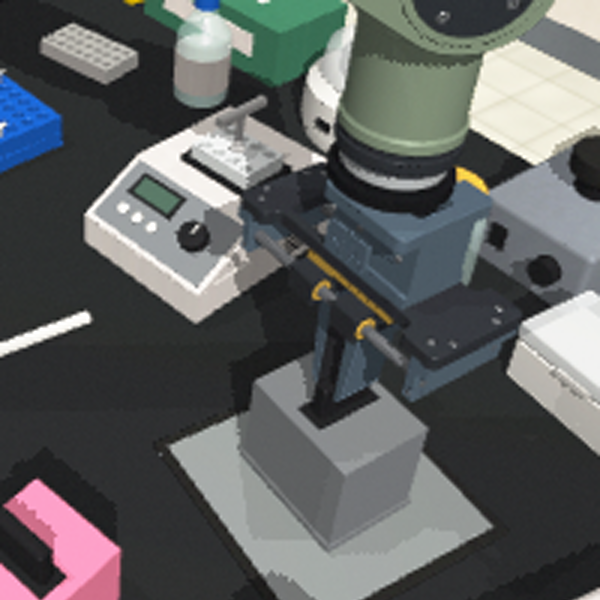

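The hood hangs upright over the mat, with its nearest rim corner at about (330,552). The block and its T-handle are exposed at (240,150). I'll lower it in small steps until it touches.

```bash
for i in 1 2 3; do :; done; python3 -m jog '[[[0,0,0.6],0,0],[[0,0,0.4],0,0]]' 30; python3 -m jog '[[[0,0,0.5],0,0],[[0,0,0.4],0,0]]' 30; python3 -m jog '[[[0,0,0.5],0,0],[[0,0,0.4],0,0]]' 30
```

```text
time_s: 6.3
ee_pos: [458.8, -301.5, 130.9]
ee_rot: [-179.9, -0.3, 176.6]
force: [-10.0, 4.8, 29.3]
gripper_width: 10.9
time_s: 6.55
ee_pos: [458.5, -301.4, 131.0]
ee_rot: [-179.7, -0.1, 176.7]
force: [-5.2, 3.3, 14.1]
gripper_width: 11.4
time_s: 6.8
ee_pos: [458.4, -301.4, 131.0]
ee_rot: [-179.6, 0.1, 176.7]
force: [-4.5, 3.7, 13.8]
gripper_width: 11.8
```

```bash
python3 -m jog '[[[0,0,-0.05],0,0],[[0,0,0],0,1],[[0,0,0],0,1],[[0,0,0],0,1],[[0,0,0],0,1],[[0,0,0],0,1],[[0,0,0],0,1]]' 30; python3 -m jog '[[[0,0,-2],0,1],[[0,0,-5],0,1],[[0,0,-5],0,1],[[0,0,-3],0,1]]'
python3 - <<'E'
from h import *
go([600,-25,270],186)
E
```

```text
time_s: 7.68
ee_pos: [460.0, -302.5, 133.5]
ee_rot: [-179.4, 0.4, 176.7]
force: [0.2, -1.6, -0.6]
gripper_width: 69.0
time_s: 8.18
ee_pos: [457.8, -300.1, 284.3]
ee_rot: [-179.7, -0.0, 176.7]
force: [-0.4, 1.0, -0.3]
gripper_width: 91.6
at [ 457.8 -300.1  284.3] [-179.7   -0.   176.7] t 8.18 F [-0.4  1.  -0.3] w 91.6 q6 [ -34.   14.   88.   -0.   78. -121.]
tool shift cm [-12.64  28.28   1.28] norm 31.0 turn -9.3
```

```bash
python3 -m jog '[[[-2.4,5.4,0.2],0,1],[[-2.4,5.4,0.2],0,1],[[-2.4,5.4,0.2],0,1],[[-2.4,5.4,0.2],0,1],[[-2.4,5.4,0.2],0,1],[[0,0,0],-9.3,1],[[0,0,0],0,1]]'
python3 - <<'E'
from h import *
go([600,-25,153],186)
a=grab('wrist','w3')['color'];grab('side','s4');grab('top','t2')
cv2.imwrite('pics/c4.png',cv2.resize(a[100:300,150:390],None,fx=3,fy=3,interpolation=cv2.INTER_CUBIC)[:,:,::-1])
E
```

```text
time_s: 9.05
ee_pos: [599.4, -31.0, 275.4]
ee_rot: [-179.4, 0.4, -174.0]
force: [-0.2, -0.8, 0.6]
gripper_width: 91.1
at [599.4 -31.  275.4] [-179.4    0.4 -174. ] t 9.05 F [-0.2 -0.8  0.6] w 91.1 q6 [  -4.   19.   82.   -1.   78. -100.]
tool shift cm [-0.04  0.73 12.24] norm 12.26 turn 0.0
```

View pics/c4.png

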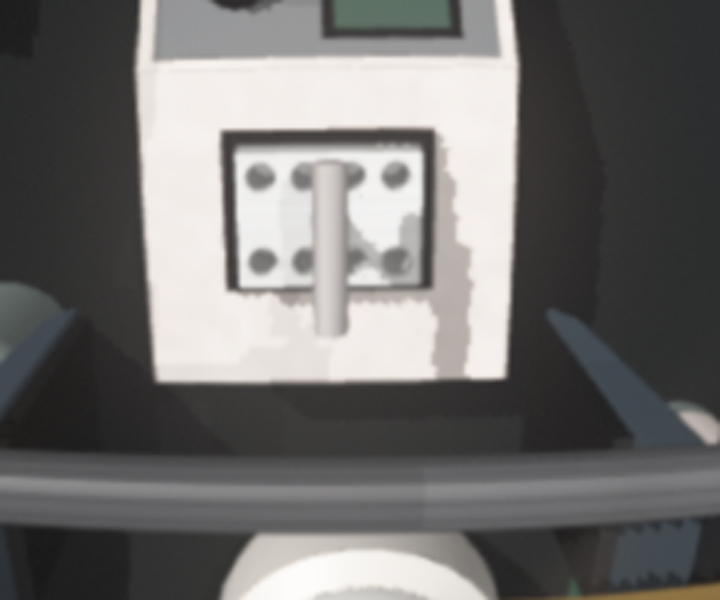

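The bare block shows its T-handle bar in the crop from (329,162) to (331,335).

```bash
python3 - <<'E'
from h import *
W=lambda x,y,z:atz('w3',150+(x+.5)/3-.5,100+(y+.5)/3-.5,z)
a,b=W(329,162,146),W(331,335,140); print('bar',a.round(1),b.round(1),np.linalg.norm(a-b),((a+b)/2).round(1),np.degrees(np.arctan2(*(b-a)[1::-1])))
P=np.array([W(x,y,98) for x,y in((235,147),(423,145),(421,285),(238,288))]);print('block top',P.round(1)[:,:2].tolist(),P.mean(0).round(1))
c=P.mean(0)[:2]
print([proj('t2',(*c,z)).round(1) for z in (98,140)])
go([601,-26,147],186)
E
```

```text
bar [570.5 -30.2 146. ] [631.1 -22.7 140. ] 61.319791514077615 [600.8 -26.4 143. ] 7.072419947810764
block top [[576.8, -64.3], [568.4, 5.2], [622.7, 11.9], [631.7, -58.5]] [599.9 -26.4  98. ]
[array([262.3, 143.9]), array([262.6, 139.5])]
at [599.  -32.2 275.7] [-179.4    0.4 -174.1] t 9.2 F [ 0.5 -0.5  0.2] w 91.2 q6 [  -4.   19.   82.   -1.   78. -100.]
tool shift cm [-0.17  0.74 12.87] norm 12.89 turn -0.1
```

```bash
python3 -m jog '[[[-0.2,0.6,0],0,1],[[0,0,4],0,1],[[0,0,4],0,1],[[0,0,3],0,1],[[0,0,1],0,1],[[0,0,0.3],0,1]]' 40
python3 -c "
from h import *
go([600.5,-26.4,146.5],186.5)"
```

```text
time_s: 9.95
ee_pos: [602.9, -29.5, 152.6]
ee_rot: [-179.4, 0.8, -174.7]
force: [-0.1, 0.5, 0.4]
gripper_width: 91.2
at [602.9 -29.5 152.6] [-179.4    0.8 -174.7] t 9.95 F [-0.1  0.5  0.4] w 91.2 q6 [ -4.  24.  93.  -1.  62. -99.]
tool shift cm [0.22 0.33 0.61] norm 0.73 turn -1.2
```

```bash
python3 -m jog '[[[0.2,0.4,0.7],-1.2,0.3],[[0,0,0.2],0,0.3],[[0,0,0],0,0.3],[[0,0,0],0,0.3],[[0,0,0],0,0.3]]' 40
python3 -c "
from h import *
go([600.5,-26.4,146.5],186.5)"
```

```text
time_s: 10.58
ee_pos: [602.5, -25.6, 146.5]
ee_rot: [-179.3, 1.2, -173.5]
force: [-0.2, 0.4, 0.4]
gripper_width: 43.8
at [602.5 -25.6 146.5] [-179.3    1.2 -173.5] t 10.57 F [-0.2  0.4  0.4] w 43.8 q6 [ -3.  24.  94.  -1.  61. -99.]
tool shift cm [ 0.21 -0.06  0.  ] norm 0.22 turn 0.0
```

```bash
python3 -m jog '[[[0.1,-0.05,0.05],0,0],[[0,0,0.05],0,0],[[0,0,0],0,0],[[0,0,0.05],0,0],[[0,0,0],0,0],[[0,0,0],0,0]]' 40
python3 -c "
from h import *
go([600.5,-26.4,146.5],186.5)"
```

```text
time_s: 11.32
ee_pos: [601.6, -26.1, 145.6]
ee_rot: [-179.3, 1.2, -173.4]
force: [-0.5, 0.0, 1.6]
gripper_width: 11.1
at [601.6 -26.1 145.6] [-179.3    1.2 -173.4] t 11.32 F [-0.5  0.   1.6] w 11.1 q6 [  -3.   24.   94.   -1.   60. -100.]
tool shift cm [ 0.11 -0.02 -0.09] norm 0.14 turn 0.1
```

The bar is gripped at 11 mm opening. First rock toward +y (right end up), with a slight upward pull.

```bash
python3 -m jog '[[[0,0.4,-0.2],0,0],[[0,0.5,-0.25],0,0],[[0,0.5,-0.25],0,0]]' 40
python3 -m jog '[[[0,0.5,-0.3],0,0],[[0,0.5,-0.3],0,0]]' 40
```

```text
time_s: 11.7
ee_pos: [600.5, -20.3, 147.7]
ee_rot: [-178.3, 1.0, -173.2]
force: [4.9, -12.5, -11.9]
gripper_width: 11.0
time_s: 11.95
ee_pos: [600.2, -18.1, 148.9]
ee_rot: [-177.4, 0.9, -173.1]
force: [4.2, -13.8, -13.0]
gripper_width: 11.1
```

```bash
python3 -m jog '[[[0,0.5,-0.3],0,0],[[0,0.5,-0.3],0,0]]' 40
python3 - <<'E'
from h import *
a=grab('side','s5')['color']
cv2.imwrite('pics/c5.png',cv2.resize(a[150:260,240:370],None,fx=5,fy=5,interpolation=cv2.INTER_CUBIC)[:,:,::-1])
E
```

```text
time_s: 12.2
ee_pos: [600.1, -16.6, 149.6]
ee_rot: [-176.4, 0.7, -172.9]
force: [6.2, -13.3, -14.5]
gripper_width: 11.1
```

View pics/c5.png

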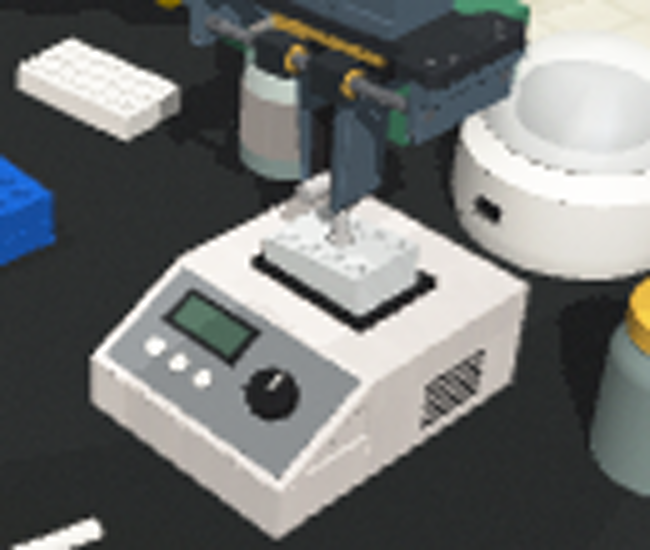

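The near (−y) end of the block has risen out of the collar while the far end is still home. Now rocking the other way while keeping the pull up.

```bash
python3 -m jog '[[[0,-0.5,-0.3],0,0],[[0,-0.5,-0.3],0,0],[[0,-0.5,-0.3],0,0]]' 40
python3 -m jog '[[[0,-0.5,-0.3],0,0],[[0,-0.5,-0.3],0,0],[[0,-0.5,-0.3],0,0]]' 40
python3 -m jog '[[[0,-0.5,-0.3],0,0],[[0,-0.5,-0.3],0,0]]' 40
```

```text
time_s: 12.62
ee_pos: [600.7, -27.0, 154.4]
ee_rot: [-177.0, 0.5, -173.1]
force: [4.0, 5.6, -15.5]
gripper_width: 11.5
time_s: 13.0
ee_pos: [601.1, -33.0, 157.5]
ee_rot: [-178.0, 0.2, -173.2]
force: [4.3, 8.3, -16.8]
gripper_width: 11.1
time_s: 13.25
ee_pos: [601.3, -36.0, 158.8]
ee_rot: [-178.9, -0.0, -173.3]
force: [4.3, 9.5, -17.1]
gripper_width: 10.7
```

```bash
python3 -m jog '[[[0,0.5,-0.25],0,0],[[0,0.5,-0.25],0,0],[[0,0.5,-0.25],0,0]]' 40
python3 -m jog '[[[0,0.5,-0.25],0,0],[[0,0.5,-0.25],0,0]]' 40
python3 - <<'E'
from h import *
a=grab('side','s6')['color']
b=grab('wrist','w6')['color']
A=cv2.resize(a[150:250,250:350],(400,400),interpolation=cv2.INTER_CUBIC);B=cv2.resize(b[100:230,190:320],(400,400),interpolation=cv2.INTER_CUBIC)
cv2.imwrite('pics/c6.png',np.hstack([A,B])[:,:,::-1])
E
```

```text
time_s: 13.62
ee_pos: [599.3, -24.1, 164.0]
ee_rot: [-178.4, -0.2, -173.2]
force: [3.2, -5.6, -13.3]
gripper_width: 11.2
time_s: 13.88
ee_pos: [597.4, -16.5, 167.8]
ee_rot: [-178.0, -0.3, -173.2]
force: [2.3, -3.6, -12.2]
gripper_width: 11.2
```

View pics/c6.png

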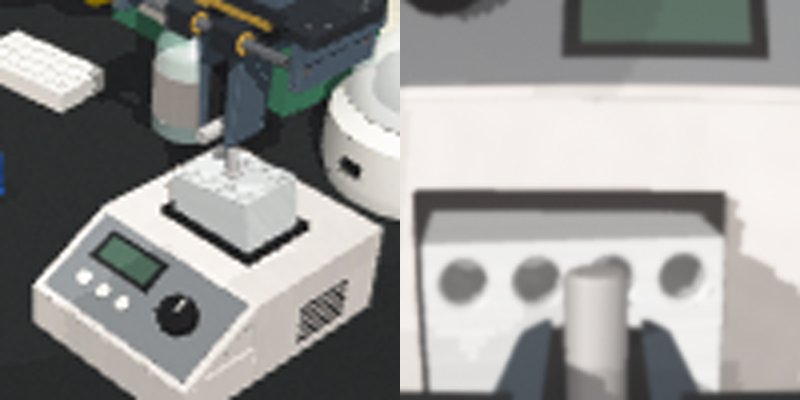

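The block is now about 20 mm up, with the near end higher. One more rock back toward −y, pulling up.

```bash
python3 -m jog '[[[0,-0.5,-0.25],0,0],[[0,-0.5,-0.25],0,0],[[0,-0.5,-0.25],0,0]]' 40
python3 -m jog '[[[0,-0.5,-0.2],0,0],[[0,-0.5,-0.2],0,0],[[0,-0.4,-0.2],0,0]]' 40
python3 - <<'E'
from h import *
grab('side','s7');grab('wrist','w7')
E
```

```text
time_s: 14.35
ee_pos: [598.4, -27.8, 176.8]
ee_rot: [-178.5, -0.4, -173.2]
force: [-0.1, 2.5, -5.7]
gripper_width: 11.0
time_s: 14.72
ee_pos: [600.2, -43.1, 185.7]
ee_rot: [-178.4, -0.3, -173.2]
force: [0.0, 0.5, -4.7]
gripper_width: 11.2
```

The load is down to the block's weight (4.7 N), so it's free. I'll centre it over the well and check that it's level.

```bash
python3 -m jog '[[[0,0.5,-0.5],0,0],[[0,0.5,-0.4],0,0],[[0,0.5,-0.1],0,0],[[0,0.1,0],0,0]]' 40
python3 - <<'E'
from h import *
go([600.5,-26,198],186.5)
a=grab('side','s8')['color']
b=grab('wrist','w8')['color']
A=cv2.resize(a[140:240,250:350],(400,400),interpolation=cv2.INTER_CUBIC);B=cv2.resize(b[70:230,175:335],(400,400),interpolation=cv2.INTER_CUBIC)
cv2.imwrite('pics/c8.png',np.hstack([A,B])[:,:,::-1])
E
```

```text
time_s: 15.32
ee_pos: [598.4, -25.8, 196.2]
ee_rot: [-178.4, -0.2, -173.2]
force: [-0.3, 0.0, -4.3]
gripper_width: 10.7
at [598.4 -25.8 196.2] [-178.4   -0.2 -173.2] t 15.32 F [-0.3  0.  -4.3] w 10.7 q6 [ -3.  22.  90.  -2.  68. -99.]
tool shift cm [-0.21 -0.05 -0.18] norm 0.28 turn 0.3
```

View pics/c8.png

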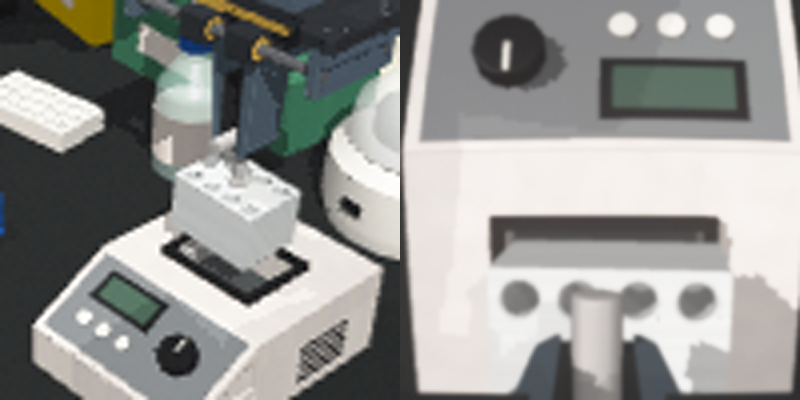

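The block hangs clear above the well. I'll fit its pose to the corners I read off, in the side crop (263,228), (172,178), (300,197), (262,267), (170,228), (298,237), and in the wrist crop (89,266), (331,268), (100,243), (322,241).

```bash
python3 - <<'E'
from h import *
from scipy.optimize import least_squares
from scipy.spatial.transform import Rotation as Ro
S=lambda x,y:(250+(x+.5)/4-.5,140+(y+.5)/4-.5); W=lambda x,y:(175+(x+.5)/2.5-.5,70+(y+.5)/2.5-.5)
x,y,h=26,35,44
obs=[('s8',(-x,-y,h),S(263,228)),('s8',(-x,y,h),S(172,178)),('s8',(x,-y,h),S(300,197)),('s8',(-x,-y,0),S(262,267)),('s8',(-x,y,0),S(170,228)),('s8',(x,-y,0),S(298,237))]
ow=[('w8',(-x,-y,h),W(89,266)),('w8',(-x,y,h),W(331,268)),('w8',(-x,-y,0),W(100,243)),('w8',(-x,y,0),W(322,241))]
def fit(o):
    def res(p):
        R=Ro.from_euler('xyz',p[3:],degrees=True).as_matrix()
        return np.concatenate([np.concatenate([proj(f,R@np.array(c,float)+p[:3])-q for f,c,q in o]),(p[4:6]-[0,6.3])/3])
    r=least_squares(res,[600,-26,106,0,0,6.3]);cov=np.linalg.inv(r.jac.T@r.jac)
    print(r.x.round(1),'rms',np.sqrt(np.mean(r.fun**2)).round(2),'sd',np.sqrt(np.diag(cov)).round(1))
fit(obs);fit(ow);fit(obs+ow)
E
```

```text
[603.4 -22.1 100.3   3.   -2.7  12. ] rms 1.29 sd [15.6 15.8 15.1  2.3  2.1  2. ]
[ 5.986e+02 -2.380e+01  1.055e+02 -1.000e-01 -2.200e+00  7.100e+00] rms 1.53 sd [0.8 0.7 2.4 1.  1.  0.6]
[ 5.996e+02 -2.360e+01  1.024e+02  4.000e-01 -2.500e+00  7.600e+00] rms 1.73 sd [0.6 0.6 1.3 0.9 0.9 0.6]
```

```bash
python3 - <<'E'
from h import *
a=cv2.imread('pics/s8.png');b=cv2.imread('pics/w8.png')
A=cv2.resize(a[172:212,288:328],(400,400),interpolation=cv2.INTER_CUBIC);B=cv2.resize(b[150:210,200:260+60],(800,400)if 0 else (400,200),interpolation=cv2.INTER_CUBIC)
B=cv2.resize(b[155:205,203:313],(396*2//2,180),interpolation=cv2.INTER_CUBIC)
B=cv2.resize(b[155:205,203:313],None,fx=7,fy=7,interpolation=cv2.INTER_CUBIC)[:250]
C=np.zeros((600,770,3),np.uint8);C[:250,:770]=B[:250];A=cv2.resize(a[170:214,286:332],None,fx=7.9,fy=7.9,interpolation=cv2.INTER_CUBIC);print(A.shape,B.shape);C[250:250+A.shape[0],:A.shape[1]]=A[:350]
cv2.imwrite('pics/c9.png',C)
E
```

```text
(348, 363, 3) (250, 770, 3)
```

View pics/c9.png

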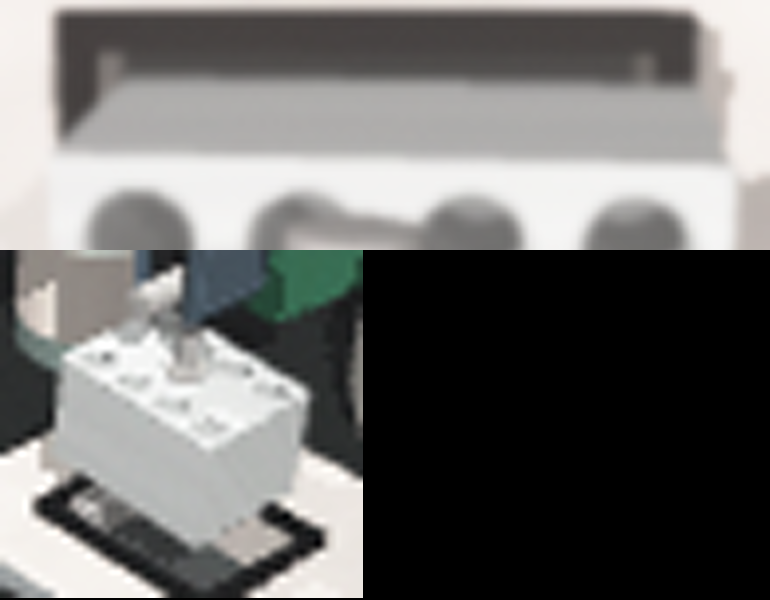

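Refined corners. Wrist: top edge (52,155)–(730,162), bottom edge (110,78)–(715,85). Side: (208,452), (64,355), (308,393), (200,548), (55,462), (292,492). The bottom looks shifted toward +y, which is a small tilt. Refitting.

```bash
python3 - <<'E'
from h import *
from scipy.optimize import least_squares
from scipy.spatial.transform import Rotation as Ro
S=lambda x,y:(286+(x+.5)/7.9-.5,170+(y-250+.5)/7.9-.5); W=lambda x,y:(203+(x+.5)/7-.5,155+(y+.5)/7-.5)
x,y,h=26,35,44
obs=[('s8',(-x,-y,h),S(208,452)),('s8',(-x,y,h),S(64,355)),('s8',(x,-y,h),S(308,393)),('s8',(-x,-y,0),S(200,548)),('s8',(-x,y,0),S(55,462)),('s8',(x,-y,0),S(292,492))]
ow=[('w8',(-x,-y,h),W(52,155)),('w8',(-x,y,h),W(730,162)),('w8',(-x,-y,0),W(110,78)),('w8',(-x,y,0),W(715,85))]
def fit(o,hand=0):
    def res(p):
        R=Ro.from_euler('xyz',p[3:6],degrees=True).as_matrix()
        r=[proj(f,R@np.array(c,float)+p[:3])-q-(p[6:8] if f[0]=='s' else 0) for f,c,q in o]
        return np.concatenate(r+[(p[4:6]-[0,6.3])/2*.5, p[6:]/1.5])
    r=least_squares(res,[600,-26,106,0,0,6.3,0,0]);cov=np.linalg.inv(r.jac.T@r.jac)*.25
    print(r.x.round(1),'rms',np.sqrt(np.mean(r.fun**2)).round(2),'sd',np.sqrt(np.diag(cov)).round(1))
fit(obs);fit(ow);fit(obs+ow)
E
```

```text
[ 6.096e+02 -1.230e+01  9.220e+01  1.600e+00 -6.000e-01  6.800e+00
 -0.000e+00  0.000e+00] rms 0.26 sd [8.3 8.4 8.  1.2 1.2 1.1 0.7 0.7]
[598.5 -21.9 103.4   2.9  -1.4   7.1   0.    0. ] rms 0.94 sd [0.4 0.3 1.3 0.5 0.5 0.3 0.8 0.8]
[ 5.986e+02 -2.200e+01  1.032e+02  2.700e+00 -1.400e+00  7.100e+00
 -3.000e-01 -1.000e-01] rms 0.72 sd [0.4 0.3 1.1 0.5 0.5 0.3 0.2 0.3]
```

The fit gives about 2.7° of roll (right end low) and an underside about 19 mm above the rim. To level it, I'll shift it 7 mm toward −y and press the low end lightly on the collar's rim. The drop in TCP height after contact will tell me how far it has turned. Then I'll lift it back.

```bash
python3 -m jog '[[[0,-0.4,0],0,0],[[0,-0.35,0.5],0,0],[[0,0,0.5],0,0],[[0,0,0.2],0,0]]' 40
python3 -m jog '[[[0,0,0.15],0,0],[[0,0,0.15],0,0]]' 40
python3 -m jog '[[[0,0,0.15],0,0],[[0,0,0.15],0,0]]' 40
```

```text
time_s: 15.92
ee_pos: [599.1, -35.0, 182.9]
ee_rot: [-178.4, -0.3, -173.3]
force: [-0.5, 0.2, -4.5]
gripper_width: 11.3
time_s: 16.18
ee_pos: [599.6, -34.7, 180.5]
ee_rot: [-178.5, -0.2, -173.3]
force: [-0.5, 2.9, 5.4]
gripper_width: 11.6
time_s: 16.42
ee_pos: [600.0, -34.1, 180.2]
ee_rot: [-178.5, -0.1, -173.3]
force: [-2.5, 1.8, 6.7]
gripper_width: 11.2
```

```bash
python3 -m jog '[[[0,0,0.3],0,0],[[0,0,0.3],0,0]]' 40
python3 -m jog '[[[0,0,0.35],0,0],[[0,0,0.35],0,0]]' 40
```

```text
time_s: 16.68
ee_pos: [600.4, -32.4, 179.4]
ee_rot: [-178.6, 0.2, -173.3]
force: [-4.3, 3.0, 11.5]
gripper_width: 11.3
time_s: 16.92
ee_pos: [600.5, -30.4, 178.5]
ee_rot: [-178.8, 0.5, -173.3]
force: [-5.2, 3.8, 13.7]
gripper_width: 10.8
```

The handle has moved 4.3 mm in y and dropped 2.0 mm since contact. Both figures mean about 3° of correction. I'll lift, recentre and check.

```bash
python3 -m jog '[[[0,0,-0.4],0,0],[[0,0,-0.7],0,0],[[0.05,0.35,-0.6],0,0],[[0,0,0],0,0],[[0,0,0],0,0]]' 40
python3 - <<'E'
from h import *
go([600,-25.5,199])
a=grab('side','s9')['color'][:,:,::-1];b=grab('wrist','w9')['color'][:,:,::-1];t=grab('top','t9')['color'][:,:,::-1]
C=np.zeros((600,770,3),np.uint8)
C[:280]=cv2.resize(b[160:200,203:313],None,fx=7,fy=7,interpolation=cv2.INTER_CUBIC)
C[280:600,:400]=cv2.resize(a[172:212,284:334],None,fx=8,fy=8,interpolation=cv2.INTER_CUBIC)
C[280:580,400:770]=cv2.resize(t[80:320,110:406],(370,300),interpolation=cv2.INTER_AREA)
cv2.imwrite('pics/c10.png',C)
E
```

```text
time_s: 17.55
ee_pos: [598.9, -26.8, 194.7]
ee_rot: [-178.7, 0.3, -173.3]
force: [-0.9, 0.6, -3.1]
gripper_width: 11.1
at [598.9 -26.8 194.7] [-178.7    0.3 -173.3] t 17.55 F [-0.9  0.6 -3.1] w 11.1 q6 [ -3.  22.  90.  -1.  68. -99.]
tool shift cm [-0.13  0.11 -0.43] norm 0.46
```

View pics/c10.png

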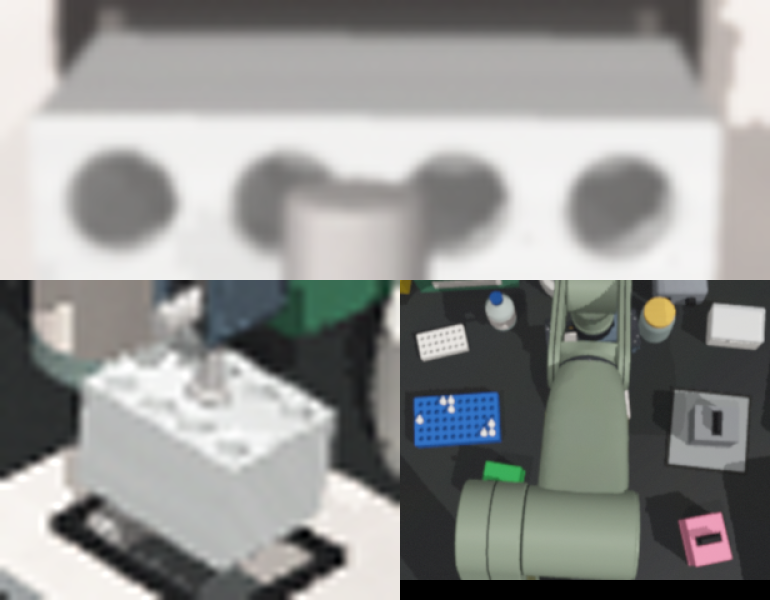

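The block looks symmetric now, with its top edge at (40,112)–(720,120) and bottom edge at (100,35)–(675,38). The hood stands upright on the mat at (712,425), and the bottle, jar, racks and tip box are where they were. One last fit before handing in.

```bash
python3 - <<'E'
from h import *
from scipy.optimize import least_squares
from scipy.spatial.transform import Rotation as Ro
S=lambda x,y:(284+(x+.5)/8-.5,172+(y-280+.5)/8-.5); W=lambda x,y:(203+(x+.5)/7-.5,160+(y+.5)/7-.5)
x,y,h=26,35,44
o=[('w9',(-x,-y,h),W(36,114)),('w9',(-x,y,h),W(720,120)),('w9',(-x,-y,0),W(102,34)),('w9',(-x,y,0),W(678,38)),
 ('s9',(-x,-y,h),S(236,470)),('s9',(-x,y,h),S(82,378)),('s9',(x,-y,h),S(333,410)),('s9',(-x,-y,0),S(226,570)),('s9',(-x,y,0),S(78,488))]
def res(p):
    R=Ro.from_euler('xyz',p[3:6],degrees=True).as_matrix()
    return np.concatenate([proj(f,R@np.array(c,float)+p[:3])-q-(p[6:8] if f[0]=='s' else 0) for f,c,q in o]+[(p[4:6]-[0,6.3])/4,p[6:]/1.5])
r=least_squares(res,[600,-26,104,0,0,6.3,0,0]);print(r.x.round(1),np.sqrt(np.mean(r.fun**2)).round(2))
E
```

```text
[ 5.997e+02 -2.520e+01  9.890e+01  9.000e-01 -1.200e+00  6.900e+00
 -3.000e-01  7.000e-01] 0.32
```

The block is level to about 1° and centred, about 15 mm above the rim. I'll raise it 7 mm, let it settle and hand in.

```bash
python3 -m jog '[[[0,0,-0.4],0,0],[[0,0,-0.3],0,0],[[0,0,0],0,0],[[0,0,0],0,0],[[0,0,0],0,0],[[0,0,0],0,0]]' 40
python3 - <<'E'
from h import *
go([600,-25.5,200])
from workcell import job_done
print(job_done()); go([600,-25.5,200])
E
```

```text
time_s: 18.45
ee_pos: [598.8, -26.8, 202.0]
ee_rot: [-178.7, 0.3, -173.3]
force: [0.0, 0.6, -4.4]
gripper_width: 11.2
at [598.8 -26.8 202. ] [-178.7    0.3 -173.3] t 18.45 F [ 0.   0.6 -4.4] w 11.2 q6 [ -3.  21.  90.  -1.  69. -99.]
tool shift cm [-0.14  0.12  0.2 ] norm 0.27 
the job is handed in; nothing more can be done
None
the job is handed in; nothing more can be done
```

The job is done and handed in at 18.5 s of the 64 s allowed. The hood stands upright on the mat, and the block is free and held by its handle above the well.

**What I did:** I lifted the grey hood by its tab and stood it on the mat. I then gripped the T-handle and rocked the block +y, −y, +y, −y with a light upward pull. The pull stayed under about 17 N.

**Last checks:**
- **Height and position:** the camera fit put the block centred over the well, about 15 mm above the rim. I then raised it 7 mm, so it should be about 22 mm clear; I took no picture after that.
- **Level:** about 1° in both directions. It first hung about 2.7° off, so I pressed its low end lightly on the collar rim (about 18 N) to level it, then lifted it again.
- **Grip:** the tool read 4.4 N with the gripper at 11.2 mm, which fits the block's weight and the bar.
- **Surroundings:** the last top picture showed the hood on the mat, and the bottle, jar, racks, tip box and the green and pink look-alikes apparently where they were. I judged those by eye, not by measurement.

**Didn't go to plan:**
- The fingers were still closing when I lifted the hood, so they held the tab near its top edge; it stayed secure.
- The hood came down on the mat with a brief 29 N contact.
- The side camera alone was a poor position check, up to about 15 mm off in the fit, so the final position rests mainly on the wrist camera.

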